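Set and lock the regulator knob of a counter-top water filter

TASK

Set the water filter's regulator: turn the black knob so that its white pointer comes to the red mark on the dial, then pull the knob gently straight up until it clicks into its raised, locked position, and let go of it. The slot that lets it rise is hidden and lies a little clockwise past the mark, up to about 20 degrees, so from the mark go on a couple of degrees at a time and feel with a light pull; where the knob does not come up, ease off and do not force it. Leave the mug and the tin alone.

Things in the scene. Friction and masses are not known exactly. Their poses are not given: they have to be found in the camera images.
- filter_unit: White water filter, fixed. Origin on the knob's vertical axis at worktop height. Base plate 18 mm high, from 61 mm before the axis (its -x) to 165 mm behind, 105 mm to each side. Round housing under the dial: radius 52, top 72 mm high. Blue cartridge across the back: centre 112 mm behind the axis, 117 mm to each side, top 93 mm high. Gauge on the front, 58 mm before the axis.
- knob_axis (a point): Point on the knob's vertical axis at the top face of the dial, 75 mm above the worktop. It stays when the knob turns or rises.
- dial: Flat aluminium dial, 96 mm across, 3 mm thick, black ticks every 15 degrees, fixed on the housing; origin on the knob's axis, at its underside, 72 mm above the worktop. The red mark lies along its -x. A hidden lock plate hangs beneath it: more than 22 N on dial or plate (pulling the knob where the slot is not) damages it.
- mark (a point): Inner end, upper edge, of the red mark on the dial, 37 mm from the knob's axis. The mark is 16 mm long radially, 5 mm wide, and stands 4 mm above the dial.
- pointer (a point): Tip of the knob's white pointer nose, 34 mm from the knob's axis; turns and rises with the knob.
- knob_grip (a point): Middle of the knob's grip bar, on the axis, 104 mm above the worktop when down; rises with the knob. The upright black bar is 52 mm long towards the pointer, 16 mm wide (squeeze it across), from 82 mm (top of a skirt of radius 27 mm) to 116 mm above the worktop; a white line on top shows the pointer's end. Pulled by friction on its flat sides: grip with 40 to 60 N.
- knob_turn (a joint): Angle of the knob in rad, counter-clockwise seen from above, 0 when the pointer points along the filter unit's -x. End stops at -1.2 and 2.2; friction about 0.08 N m. At the start the pointer is 0.5 to 1.9 rad counter-clockwise of the mark.
- knob_lift (a joint): Lift of the knob in m: 0 down, 0.009 locked. It rises only 1 mm, where a hidden pin meets the lock plate, unless the pin is under the plate's slot. The slot lies 0.08 to 0.33 rad clockwise (seen from above) past the red mark and gives the pin about 1.6 degrees of play each way. There about 5 N carries it over a spring click half way, then it stays up by itself; over 8 N means blocked.
- mug: White mug with blue pattern, 82 x 114 x 91 mm with its handle, loose, standing to the left of the filter; origin under its centre. Leave it.
- tin: Low round tin with a teal label, 86 mm across, 40 mm high, loose, standing to the right of the filter; origin under its centre. Leave it.

How it is judged:
By the outcome, as a careful person would: the job done as asked, in the order asked, and still so for the second after the job is handed in, with the robot touching nothing.
It also fails if it takes over 58 s, if anything falls off the work surface, if the arm or the gripper's body presses on something with over 40 N, if the wrist force passes 120 N, or if a joint passes its speed limit or range.

ROBOT

A 7-joint arm with a two-finger parallel gripper is mounted at the origin on a cart in front of the work surface, level with it; the furniture and walls round the work are solid. World frame = base frame: x ahead of the robot, y to its left, z up, the work surface at z = 0. Lengths are in m, angles in rad, forces in N, time in s.
With the tool pointing down it reaches from about 0.4 to 0.875 m from the base axis. Payload 19.3 kg.
Tool frame: the origin (TCP) lies at the centre of the arm's flange, where the gripper is bolted on; the fingertips stand 173 mm ahead of it and the grasp point (between the pads) lies 155 mm ahead of it; z points along the fingers, y is the line along which they close (so a half turn about z gives the same grasp; the last joint's range is limited). The gripper opens to 85 mm and grips with 20 to 120 N. Pads are 22 mm wide; open, the fingers measure 114 mm over their backs; the gripper's body (76 mm by 85 mm) begins 54 mm behind the grasp point. The pads swing forward as they close: fully open they stand 13 mm farther back than shut.
Start: joints at [-0.07, 0.521, -0.036, 1.599, 0.021, 1.021, -0.113], TCP at [0.625, -0, 0.405] pointing down, gripper open.
Joint ranges: [-2.91, 2.91], [-0.3, 2.13], [-1.5, 1.42], [0.17, 2.43], [-1.26, 4.41], [0.16, 1.93], [-2.52, 2.52]. Speed limits (rad/s): [1.89, 1.89, 2.39, 2.39, 3.01, 3.01, 3.01].

INTERFACE

Orientations are given as [roll, pitch, yaw] about the fixed x, y, z axes, in that order (R = Rz(yaw) Ry(pitch) Rx(roll)).
In Python, from workcell import bot, imaging, job gives the robot as it stands.
- The arm moves only by the tool carry_out, never from a script. Its argument "targets" is a list of rows, each a list of 3 entries, a list of its own where there are three numbers: the shift along the tool's x, y, z in units of 0.25 m (1.0 is 0.25 m), then the turn, a rotation vector about the tool's x, y, z in units of 180 degrees (1.0 is 180 degrees), then the opening, from 0 (shut) to 1 (fully open). In form: [[[tx, ty, tz], [wx, wy, wz], jaw], ...]. A call has 1 to 8 rows; each row shifts and turns the commanded pose from where the row before left it, along the tool's axes as they then stand; what a row does not reach is not made up. A row lasts 1/8 s, in which the tool goes at most 62.5 mm and 10.7 degrees, less where a joint would pass 70% of its speed; a pose out of reach is approached as far as the arm can. A call with a number of a shift or a turn outside -1 to 1 is refused whole. A call with a gripper value outside its range is refused whole. The fingers move at their own pace and stop on an object; "force" is the grip in N (left out, the last holds). Time passes only in rows, so rows that do not move let the fingers close. It gives the time, the measured TCP pose, the force and the opening at its end, in the units of the state.
- bot.observe(): the state, without advancing time (a new reading comes with each control period).
- imaging.grab_frame(name): name is "scene" or "side" or "wrist"; returns a dict with "pixels" (420x560x3 uint8, red, green, blue), "mtx" (3x3 intrinsics, pixels), "cam_to_world" (4x4, takes a point from camera to world coordinates); the wrist camera has in their place "mount" (4x4, takes a point from camera to tool coordinates, whose origin is the TCP and whose axes are the flange's). Camera axes: x right, y down, z forward; pixel columns grow to the right and rows downward; lengths in m; the calibration is good to about 2 mm. A picture is of the moment at which its call begins: read the wrist's pose just before it. There is no depth.
- job.job_done(): hands the job in, once; it reports no verdict.
The state is a dict: "clock": time; "qpos": joint angles; "qd": joint speeds; "joint_efforts": joint torques, N m; "position": TCP position; "tool_rot": TCP orientation; "force": force on the tool from outside, world axes, zero at the start; "moment": the same for the moment, N m; "grip_width": finger opening in m.
Only numpy, scipy, OpenCV 4.12 (cv2) and the standard library are available. Lean on these libraries where they do the work, as an engineer would, in place of code of your own. Each camera call takes 0.05 s, during which the arm holds its last target. There are 200 camera calls.

## Working session

There is one attempt and no reset: what is moved stays moved. The work goes in short steps, Python scripts to look and compute and a tool call to move; the robot and the scene stay as the last step left them, time stands still between calls to the robot, and variables do not carry over. Pictures are saved under pics/ and viewed, on a budget of 10 in all, crops included, one or two more only if the job needs it, and the job is handed in when it is done.

Besides the shell and the picture viewer there is one more tool, called after "Request:" in YAML: its name, and indented under it one key for each argument. carry_out: Moves the arm, as the interface text tells. Its arguments: {"type":"object","properties":{"targets":{"type":"array"},"force":{"type":"number"}},"required":["targets"]}

```bash
mkdir -p pics; ls
python3 - <<'E'
from workcell import bot, imaging
import cv2, numpy as np
s=bot.observe(); print(s)
for n in("scene","wrist"):
    f=imaging.grab_frame(n); cv2.imwrite(f"pics/{n}0.png",f["pixels"][:,:,::-1]); np.savez(f"{n}0.npz",**f)
    print(n,{k:np.round(v,4).tolist() for k,v in f.items() if k!="pixels"})
E
```

```text
pics
{'clock': 0.0, 'qpos': array([-0.07013845,  0.52203319, -0.03628252,  1.5999803 ,  0.02123723,
        1.02106632, -0.11279053]), 'qd': array([-7.44587090e-05, -2.51889793e-03, -9.28282123e-04, -6.09376029e-04,
        1.37567353e-03,  8.92767953e-04,  2.47211859e-04]), 'joint_efforts': array([-4.24098413e-03, -9.27110124e+01,  1.97758444e+00, -3.69928443e+01,
        1.76317629e-02,  8.19846697e-03, -6.58496788e-05]), 'position': array([ 6.24875510e-01, -8.72885666e-05,  4.04124102e-01]), 'tool_rot': array([-3.14049827e+00,  1.30587414e-04,  1.57071440e+00]), 'force': array([-0.11752107,  0.3401916 ,  0.03222513]), 'moment': array([ 0.042258  ,  0.03687977, -0.01008881]), 'grip_width': 0.08527869106243594}
scene {'mtx': [[442.0974, 0.0, 285.9357], [0.0, 442.0974, 205.104], [0.0, 0.0, 1.0]], 'cam_to_world': [[-0.8784, -0.3459, 0.3298, 0.0973], [-0.4779, 0.6415, -0.6, 0.6543], [-0.0041, -0.6847, -0.7288, 0.8913], [0.0, 0.0, 0.0, 1.0]]}
wrist {'mtx': [[333.8027, 0.0, 287.447], [0.0, 333.8027, 217.7852], [0.0, 0.0, 1.0]], 'mount': [[-0.0008, -0.9446, -0.3283, 0.0851], [1.0, -0.0009, 0.0001, 0.0005], [-0.0004, -0.3283, 0.9446, 0.0301], [0.0, 0.0, 0.0, 1.0]]}
```

View pics/wrist0.png

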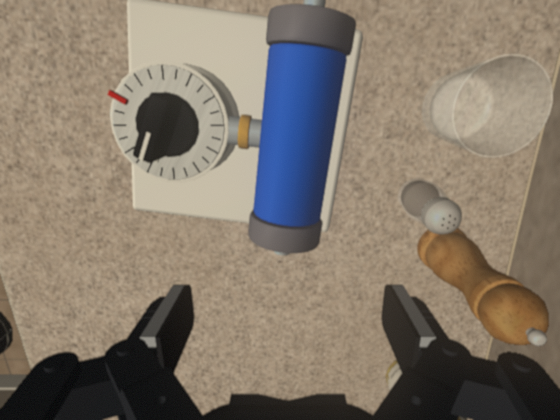

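View pics/scene0.png

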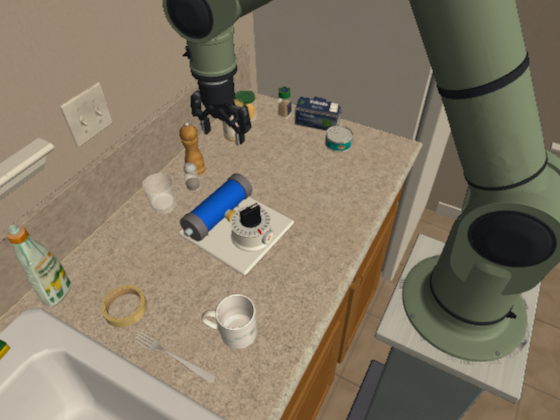

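The wrist view shows the dial centred near (170,122), the red mark at (118,97) and the white pointer line at (147,140). The scene view shows the mug and tin well clear of it. Next I'll measure these points.

```bash
cat > h.py <<'E'
import numpy as np, cv2
from scipy.spatial.transform import Rotation as Ro
def pose(s):
    T=np.eye(4);T[:3,:3]=Ro.from_euler('xyz',s["tool_rot"]).as_matrix();T[:3,3]=s["position"];return T
def ray(f,T,uv,z):
    C=T@f["mount"]; uv=np.atleast_2d(uv).astype(float)
    d=(np.c_[uv,np.ones(len(uv))]@np.linalg.inv(f["mtx"]).T)@C[:3,:3].T
    return C[:3,3]+d*((z-C[2,3])/d[:,2])[:,None]
def pix(f,T,p):
    C=np.linalg.inv(T@f["mount"]); q=C[:3,:3]@p+C[:3,3]; q=f["mtx"]@q; return q[:2]/q[2]
E
python3 - <<'E'
from h import *; from workcell import bot
f=dict(np.load("wrist0.npz")); T=pose(bot.observe())
im=f["pixels"].astype(int); r,g,b=im[...,0],im[...,1],im[...,2]
red=(r>120)&(g<70)&(b<70); red[:, 200:]=0
v,u=np.nonzero(red); print("red",len(u),u.min(),u.max(),v.min(),v.max())
P=ray(f,T,np.c_[u,v],0.079); m=P.mean(0); print("mark c",m)
# dark knob blob
dk=((im.max(2)<60)).astype(np.uint8); dk[:,230:]=0; dk[200:]=0
n,l,st,c=cv2.connectedComponentsWithStats(dk); k=1+st[1:,4].argmax(); print(st[k],c[k])
# dial ticks: dark pixels in the annulus round the centre -> rough circle; dial rim by grey
hsv=cv2.cvtColor(f["pixels"],cv2.COLOR_RGB2HSV)
for q in ((170,122),(172,72),(120,122),(170,175),(222,122),(200,60),(140,60),(147,140),(143,155)): print(q,im[q[1],q[0]],hsv[q[1],q[0]])
wb=f["pixels"][50:200,90:250]; cv2.imwrite("pics/c0.png",cv2.resize(wb[:,:,::-1],None,fx=5,fy=4,interpolation=cv2.INTER_CUBIC)[:, :800])
E
```

```text
red 83 109 125 91 102
mark c [0.48335521 0.08941349 0.079     ]
[ 134   94   64   68 3118] [165.78608082 125.88774856]
(170, 122) [41 40 36] [24 31 41]
(172, 72) [178 172 156] [ 22  32 178]
(120, 122) [178 172 154] [ 23  34 178]
(170, 175) [170 163 148] [ 20  33 170]
(222, 122) [163 159 142] [ 24  33 163]
(200, 60) [199 190 169] [ 21  38 199]
(140, 60) [198 188 167] [ 20  40 198]
(147, 140) [185 177 157] [ 21  39 185]
(143, 155) [168 159 141] [ 20  41 168]
```

View pics/c0.png

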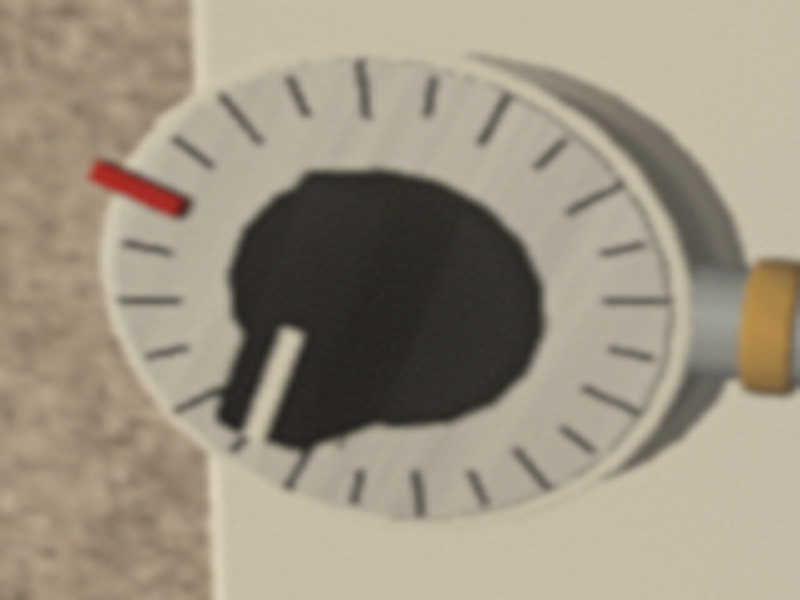

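Run:
```python
from h import *; from workcell import bot
f=dict(np.load("wrist0.npz")); T=pose(bot.observe())
px=lambda x,y:(90+(x+.5)/5-.5,50+(y+.5)/4-.5)
c=ray(f,T,px(392.5,301),.075)[0]
mi,mo=ray(f,T,[px(185,207),px(92,172)],.079)
w=ray(f,T,[px(292,328),px(255,440)],.116)
ang=lambda d:np.arctan2(d[1],d[0])
print("axis",c,"mark",mi,mo,np.linalg.norm(mi-c),"angs",ang(mi-c),ang(mo-c),ang(mo-mi))
print("line",w,ang(w[1]-w[0]),[ (ang(p-c),np.linalg.norm((p-c)[:2])) for p in w])
for t in np.arange(0,360,90): print(pix(f,T,c+.048*np.array([np.cos(t*np.pi/180),np.sin(t*np.pi/180),0])))
```

```text
axis [0.52186747 0.06623614 0.075     ] mark [0.49082969 0.08545901 0.079     ] [0.47650708 0.09231609 0.079     ] 0.036726863457006834 angs 2.5870754140081287 2.6197961667194662 2.6950820666212048
line [[0.5203618  0.0639298  0.116     ]
 [0.51174567 0.04293298 0.116     ]] -1.9601966647562665 [(np.float64(-2.149162519528077), np.float64(0.0027543145981738914)), (np.float64(-1.9805621652344256), np.float64(0.02540645624524227))]
[223.56825886 124.82460024]
[161.15805632  64.08574703]
[112.64819205 124.92538481]
[174.32355286 179.37344399]
```

Request:
carry_out:
  targets:
    - [[0.05,-0.08,0.04],[0,0,0],1]
    - [[0.055,-0.085,0.05],[0,0,0],1]
    - [[0.055,-0.085,0.05],[0,0,0.03],1]
    - [[0.07,-0.07,0.05],[0,0,0.03],1]
    - [[0.065,-0.06,0.03],[0,0,0.03],1]
    - [[0.02,-0.01,0.02],[0,0,0.035],1]
    - [[0,0,0],[0,0,0],1]
    - [[0,0,0],[0,0,0],1]
  force: 50

```text
clock: 1.1
position: [0.5341, 0.083, 0.3448]
tool_rot: [3.142, 0.0, 1.18]
force: [-0.3, -0.0, -0.4]
grip_width: 0.0853
```

Run:
```python
from h import *; from workcell import bot,imaging
s=bot.observe(); T=pose(s); f=imaging.grab_frame("wrist"); np.savez("w1.npz",T=T,**f)
print(s["clock"],s["position"],s["tool_rot"],s["qpos"],s["force"])
c=np.array([.522,.066,.075]); u,v=pix(f,T,c); print(u,v)
u,v=int(u),int(v); u0,v0=max(u-100,0),min(max(v-75,0),270); print(u0,v0)
cv2.imwrite("pics/c1.png",cv2.resize(f["pixels"][v0:v0+150,u0:u0+200,::-1],None,fx=4,fy=4,interpolation=cv2.INTER_CUBIC))
```

```text
1.1 [0.53414985 0.08299337 0.34476783] [3.14156255e+00 1.91443521e-04 1.18024796e+00] [-0.29054364  0.46466048  0.03587318  1.88435291 -0.02231953  0.79305331
 -0.63335576] [-0.27233615 -0.02545981 -0.42758047]
280.9362337654331 244.65508999938052
180 169
```

View pics/c1.png

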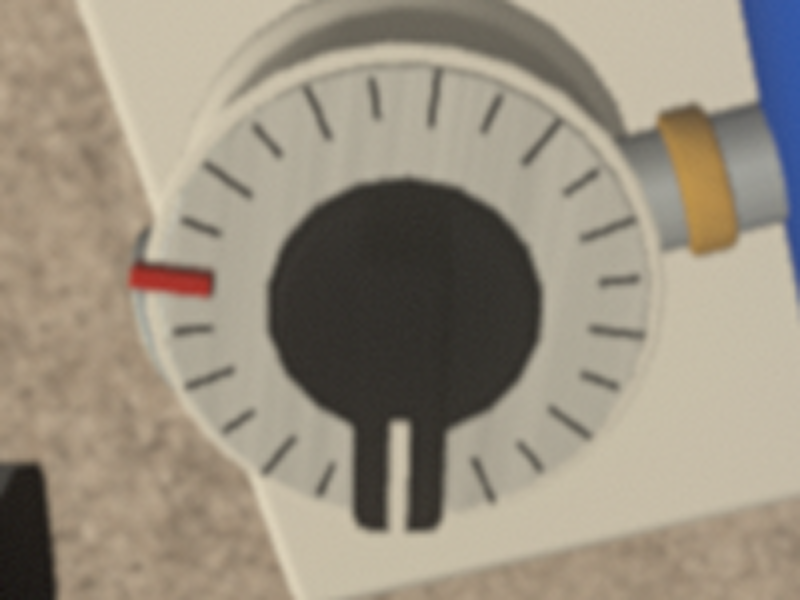

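The closer view shows the dial centre at crop (405,307), the bar line running from (400,420) to (398,530), and the mark from (212,285) to (130,275).

Run:
```python
from h import *
f=dict(np.load("w1.npz")); T=f["T"]
px=lambda x,y:(180+(x+.5)/4-.5,169+(y+.5)/4-.5)
c=ray(f,T,px(405,307),.075)[0]
mi,mo=ray(f,T,[px(212,285),px(130,275)],.079)
w=ray(f,T,[px(399.5,420),px(397.5,530)],.116)
ang=lambda d:np.arctan2(d[1],d[0])
print("axis",c,np.linalg.norm(mi-c),"angs",ang(mi-c),ang(mo-c))
print(w,[(ang(p-c),np.linalg.norm((p-c)[:2])) for p in w], ang(w[1]-w[0]))
g=T.copy(); d=T[:3,:3].T@(np.r_[c[:2],.259]-T[:3,3]); print("shift units",d/.25)
```

```text
axis [0.52171795 0.06545249 0.075     ] 0.037559921190019684 angs 2.5790313264214486 2.5904913376586074
[[0.52062135 0.06326622 0.116     ]
 [0.51201121 0.043744   0.116     ]] [(np.float64(-2.035710985013028), np.float64(0.0024458679112831397)), (np.float64(-1.9912695871114625), np.float64(0.02377980556815925))] -1.9861768200943566
shift units [-0.08374563 -0.01928251  0.34308678]
```

Request:
carry_out:
  targets:
    - [[-0.04,-0.01,0.04],[0,0,0.004],1]
    - [[-0.044,-0.009,0.06],[0,0,0.004],1]
    - [[0,0,0.08],[0,0,0],1]
    - [[0,0,0.08],[0,0,0],1]
    - [[0,0,0.06],[0,0,0],1]
    - [[0,0,0.023],[0,0,0],0.6]
    - [[0,0,0],[0,0,0],0.4]
    - [[0,0,0],[0,0,0],0.3]
  force: 50

```text
clock: 2.15
position: [0.5217, 0.0658, 0.2595]
tool_rot: [3.141, -0.0, 1.153]
force: [0.2, -0.0, -0.4]
grip_width: 0.032
```

Request:
carry_out:
  targets:
    - [[0,0,0],[0,0,0],0.1]
    - [[0,0,0],[0,0,0],0.1]
    - [[0,0,0],[0,0,0],0.0]
    - [[0,0,0],[0,0,0],0.0]
  force: 50

```text
clock: 2.65
position: [0.5216, 0.0659, 0.2595]
tool_rot: [3.141, -0.0, 1.153]
force: [-1.0, -0.7, 5.2]
grip_width: 0.0155
```

Request:
carry_out:
  targets:
    - [[0,0,0],[0,0,0.02],0]
    - [[0,0,0],[0,0,0.04],0]
    - [[0,0,0],[0,0,0.045],0]
    - [[0,0,0],[0,0,0.045],0]
    - [[0,0,0],[0,0,0.045],0]
    - [[0,0,0],[0,0,0.045],0]
    - [[0,0,0],[0,0,0.04],0]
    - [[0,0,0],[0,0,0.02],0]

```text
clock: 3.65
position: [0.5216, 0.0658, 0.2595]
tool_rot: [3.142, -0.001, 0.208]
force: [-1.3, -1.4, 7.0]
grip_width: 0.0154
```

```bash
python3 -c "
from workcell import bot
s=bot.observe();print({k:s[k].round(3) for k in('qpos','position','tool_rot','force','moment')})"
```

```text
{'qpos': array([-0.45 ,  0.602,  0.29 ,  1.988, -0.294,  0.591, -1.325]), 'position': array([0.522, 0.066, 0.26 ]), 'tool_rot': array([ 3.142e+00, -1.000e-03,  2.080e-01]), 'force': array([-1.328, -1.398,  7.048]), 'moment': array([-0.235,  0.526,  0.02 ])}
```

Request:
carry_out:
  targets:
    - [[0,0,0],[0,0,0.02],0]
    - [[0,0,0],[0,0,0.04],0]
    - [[0,0,0],[0,0,0.045],0]
    - [[0,0,0],[0,0,0.045],0]
    - [[0,0,0],[0,0,0.045],0]
    - [[0,0,0],[0,0,0.03],0]
    - [[0,0,0],[0,0,0.019],0]
    - [[0,0,0],[0,0,0],0]

```text
clock: 4.65
position: [0.5215, 0.0657, 0.2595]
tool_rot: [-3.141, -0.0, -0.557]
force: [-1.7, -2.3, 8.1]
grip_width: 0.0154
```

Run:
```python
from h import *; from workcell import bot,imaging
s=bot.observe(); T=pose(s); f=imaging.grab_frame("wrist"); np.savez("w2.npz",T=T,**f)
print({k:s[k].round(3) for k in('qpos','position','tool_rot','force','moment')})
u,v=map(int,pix(f,T,np.array([.5217,.0655,.1]))); u0,v0=max(u-100,0),min(max(v-75,0),270); print(u0,v0)
cv2.imwrite("pics/c2.png",cv2.resize(f["pixels"][v0:v0+150,u0:u0+200,::-1],None,fx=4,fy=4,interpolation=cv2.INTER_CUBIC))
```

```text
{'qpos': array([-0.595,  0.644,  0.498,  1.995, -0.511,  0.626, -1.886]), 'position': array([0.522, 0.066, 0.259]), 'tool_rot': array([-3.141, -0.   , -0.557]), 'force': array([-1.681, -2.328,  8.141]), 'moment': array([-0.451,  0.625, -0.022])}
188 226
```

View pics/c2.png

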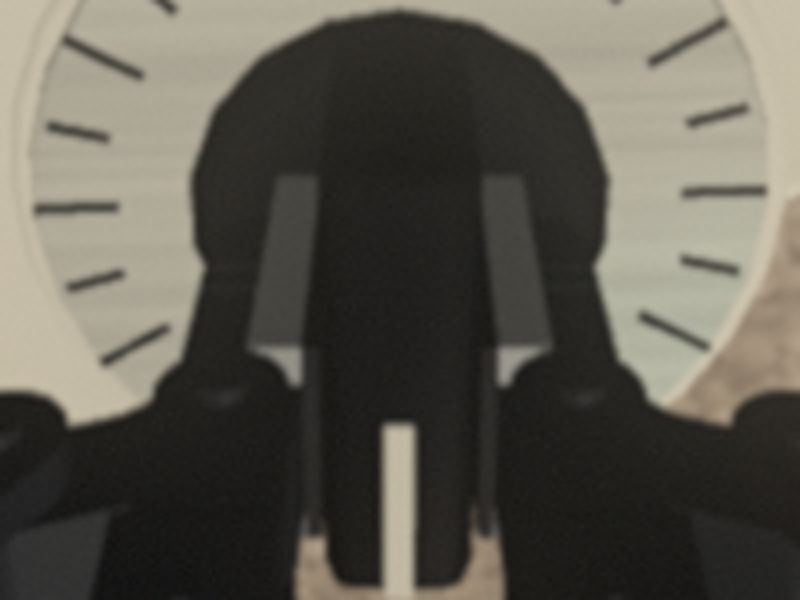

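The ticks beside the bar are about 1.4° off square, so the pointer sits on the mark or about a degree clockwise of it. Next I'll turn on to the start of the slot range and pull lightly to learn the stiffness.

Request:
carry_out:
  targets:
    - [[0,0,0],[0,0,0.01],0]
    - [[0,0,0],[0,0,0.01],0]
    - [[0,0,-0.002],[0,0,0],0]
    - [[0,0,-0.002],[0,0,0],0]
    - [[0,0,0],[0,0,0],0]

```text
clock: 5.32
position: [0.5215, 0.0657, 0.2599]
tool_rot: [3.142, -0.0, -0.619]
force: [1.7, -2.2, -4.2]
grip_width: 0.0155
```

Request:
carry_out:
  targets:
    - [[0,0,-0.002],[0,0,0],0]
    - [[0,0,0],[0,0,0],0]

```text
clock: 5.58
position: [0.5215, 0.0658, 0.2605]
tool_rot: [-3.142, -0.0, -0.619]
force: [1.8, -2.6, -3.8]
grip_width: 0.0153
```

Request:
carry_out:
  targets:
    - [[0,0,-0.002],[0,0,0],0]
    - [[0,0,0],[0,0,0],0]

```text
clock: 5.82
position: [0.5215, 0.0658, 0.2611]
tool_rot: [-3.142, -0.0, -0.619]
force: [1.3, -3.2, -3.5]
grip_width: 0.0151
```

Request:
carry_out:
  targets:
    - [[0,0,-0.002],[0,0,0],0]
    - [[0,0,0],[0,0,0],0]

```text
clock: 6.08
position: [0.5215, 0.0657, 0.2615]
tool_rot: [-3.142, -0.0, -0.619]
force: [1.9, -4.3, -1.3]
grip_width: 0.0154
```

Request:
carry_out:
  targets:
    - [[0,0,-0.002],[0,0,0],0]
    - [[0,0,-0.002],[0,0,0],0]
    - [[0,0,0],[0,0,0],0]

```text
clock: 6.45
position: [0.5215, 0.0658, 0.2625]
tool_rot: [-3.142, -0.0, -0.619]
force: [1.5, -4.7, -1.0]
grip_width: 0.0152
```

Run:
```python
from h import *; from workcell import bot,imaging
s=bot.observe(); T=pose(s); f=imaging.grab_frame("wrist"); np.savez("w3.npz",T=T,**f)
print({k:s[k].round(4) for k in('position','tool_rot','force','moment')})
g=dict(np.load("w2.npz"))
a=g["pixels"][226:376,188:388]; b=f["pixels"][226:376,188:388]
cv2.imwrite("pics/c3.png",cv2.resize(np.hstack([a[:,:,::-1],b[:,:,::-1]]),None,fx=2,fy=2,interpolation=cv2.INTER_CUBIC))
# white line tip/start in both: column profile
for q in(g,f): 
    p=q["pixels"][300:395,284:293].mean((1,2)); print(np.round(p).astype(int))
```

```text
{'position': array([0.5215, 0.0658, 0.2625]), 'tool_rot': array([-3.1415e+00, -1.0000e-04, -6.1900e-01]), 'force': array([ 1.5015, -4.6924, -1.017 ]), 'moment': array([-0.9336, -0.2251, -0.006 ])}
[ 30  31  30  29  31  30  30  30  30  30  30  30  30  30  30  30  30  30
  30  30  31  30  30  31  31  31  31  31  32  29  34  63 107 140 153 155
 154 154 154 154 154 154 154 154 154 154 154 154 154 154 154 154 154 154
 155 154 154 154 153 151 150 151 151 151 151 151 151 151 151 151 151 150
 154 162 166 160 149 140 134 131 132 135 135 131 126 124 125 125 126 127
 127 124 123 126 131]
[ 30  30  30  30  30  30  29  30  30  29  30  30  30  30  30  30  30  30
  29  30  29  30  30  30  30  31  30  30  30  29  38  75 118 146 154 155
 154 154 154 154 154 154 154 154 154 154 154 154 154 154 154 154 154 154
 154 154 154 155 154 154 154 154 154 154 154 154 154 154 154 154 154 154
 157 165 165 156 146 140 140 139 138 137 137 136 133 130 131 134 137 138
 137 134 130 128 127]
```

The line start moved only about 0.3 px in the wrist view over 3 mm of lift, where slipping pads would give about 6 px. So the knob is rising with the tool and is already past 1 mm, in the slot. I'll keep lifting gently.

Request:
carry_out:
  targets:
    - [[0,0,-0.002],[0,0,0],0]
    - [[0,0,-0.002],[0,0,0],0]
    - [[0,0,-0.002],[0,0,0],0]
    - [[0,0,0],[0,0,0],0]

```text
clock: 7.0
position: [0.5215, 0.0658, 0.264]
tool_rot: [-3.142, -0.0, -0.619]
force: [2.7, -3.9, -0.3]
grip_width: 0.0152
```

Request:
carry_out:
  targets:
    - [[0,0,-0.002],[0,0,0],0]
    - [[0,0,-0.002],[0,0,0],0]
    - [[0,0,-0.002],[0,0,0],0]
    - [[0,0,0],[0,0,0],0]

```text
clock: 7.5
position: [0.5215, 0.0658, 0.2656]
tool_rot: [-3.142, -0.0, -0.619]
force: [1.4, -4.0, -0.6]
grip_width: 0.015
```

Request:
carry_out:
  targets:
    - [[0,0,-0.002],[0,0,0],0]
    - [[0,0,-0.002],[0,0,0],0]
    - [[0,0,-0.002],[0,0,0],0]
    - [[0,0,-0.002],[0,0,0],0]
    - [[0,0,0],[0,0,0],0]

```text
clock: 8.12
position: [0.5215, 0.0658, 0.2675]
tool_rot: [-3.142, -0.0, -0.619]
force: [0.6, -5.0, 2.7]
grip_width: 0.0153
```

```bash
cat > tip.py <<'E'
from h import *; from workcell import bot,imaging
s=bot.observe(); T=pose(s); f=imaging.grab_frame("wrist"); np.savez("w4.npz",T=T,**f)
print(s["clock"],s["position"].round(4),s["force"].round(1))
for q in(dict(np.load("w2.npz")),f):
    p=q["pixels"][300:360,284:293].mean((1,2)); i=np.nonzero(p>92)[0][0]; print("line start row",300+i-(p[i]-92)/(p[i]-p[i-1]))
E
python3 tip.py
```

```text
8.125 [0.5215 0.0658 0.2675] [ 0.6 -5.   2.7]
line start row 331.66191275167785
line start row 331.32480818414325
```

Request:
carry_out:
  targets:
    - [[0,0,-0.002],[0,0,0],0]
    - [[0,0,-0.002],[0,0,0],0]
    - [[0,0,0],[0,0,0],0]

```text
clock: 8.55
position: [0.5215, 0.0658, 0.2685]
tool_rot: [-3.142, -0.0, -0.619]
force: [1.6, -4.8, 2.5]
grip_width: 0.0153
```

Request:
carry_out:
  targets:
    - [[0,0,-0.002],[0,0,0],0]
    - [[0,0,0],[0,0,0],0]

```text
clock: 8.8
position: [0.5215, 0.0659, 0.2687]
tool_rot: [3.141, -0.0, -0.619]
force: [3.0, -3.9, -5.4]
grip_width: 0.0153
```

The knob is at its top stop: 9.2 mm of rise, with a light 5 N felt there. Next I'll ease off and let go.

Request:
carry_out:
  targets:
    - [[0,0,0.0012],[0,0,0],0]
    - [[0,0,0],[0,0,0],0.25]
    - [[0,0,0],[0,0,0],0.5]
    - [[0,0,0],[0,0,0],0.8]
    - [[0,0,0],[0,0,0],1]
    - [[0,0,0],[0,0,0],1]
    - [[0,0,0],[0,0,0],1]

```text
clock: 9.68
position: [0.5215, 0.0658, 0.2686]
tool_rot: [3.142, 0.0, -0.619]
force: [-0.2, -0.8, -0.3]
grip_width: 0.0853
```

Request:
carry_out:
  targets:
    - [[0,0,-0.04],[0,0,0],1]
    - [[0,0,-0.08],[0,0,0],1]
    - [[0,0,-0.1],[0,0,0],1]
    - [[0,0,-0.1],[0,0,0],1]
    - [[0,0,-0.05],[0,0,0],1]
    - [[0,0,0],[0,0,0],1]
    - [[0,0,0],[0,0,0],1]

```text
clock: 10.55
position: [0.5213, 0.0659, 0.3605]
tool_rot: [3.141, 0.001, -0.619]
force: [0.2, -0.1, -0.4]
grip_width: 0.0852
```

Run:
```python
from h import *; from workcell import bot,imaging
s=bot.observe(); T=pose(s); f=imaging.grab_frame("wrist"); np.savez("w5.npz",T=T,**f)
print(s["clock"],s["position"],s["force"])
for z in (.116,.125): print(z,[pix(f,T,np.array([.5217+r*np.cos(a),.0656+r*np.sin(a),z])).round(1) for a in [2.585-.062-.02] for r in(.0025,.026)])
u,v=map(int,pix(f,T,np.array([.5217,.0655,.1]))); u0,v0=max(u-100,0),min(max(v-75,0),270); print(u0,v0)
cv2.imwrite("pics/c5.png",cv2.resize(f["pixels"][v0:v0+150,u0:u0+200,::-1],None,fx=4,fy=4,interpolation=cv2.INTER_CUBIC))
n=imaging.grab_frame("side"); np.savez("side.npz",**n)
C=np.linalg.inv(n["cam_to_world"]); q=n["mtx"]@(C[:3,:3]@np.array([.5217,.0655,.1])+C[:3,3]); u,v=(q[:2]/q[2]).astype(int); print("side",u,v,q[2])
u0=min(max(u-100,0),360);v0=min(max(v-75,0),270);print(u0,v0)
cv2.imwrite("pics/s5.png",cv2.resize(n["pixels"][v0:v0+150,u0:u0+200,::-1],None,fx=4,fy=4,interpolation=cv2.INTER_CUBIC))
```

```text
10.55 [0.52127415 0.06591175 0.36047304] [ 0.20722016 -0.06785887 -0.4099568 ]
0.116 [array([288. , 234.7]), array([287.4, 265.1])]
0.125 [array([288. , 239.8]), array([287.4, 271.2])]
188 148
side 237 215 0.9319990690075104
137 140
```

View pics/c5.png

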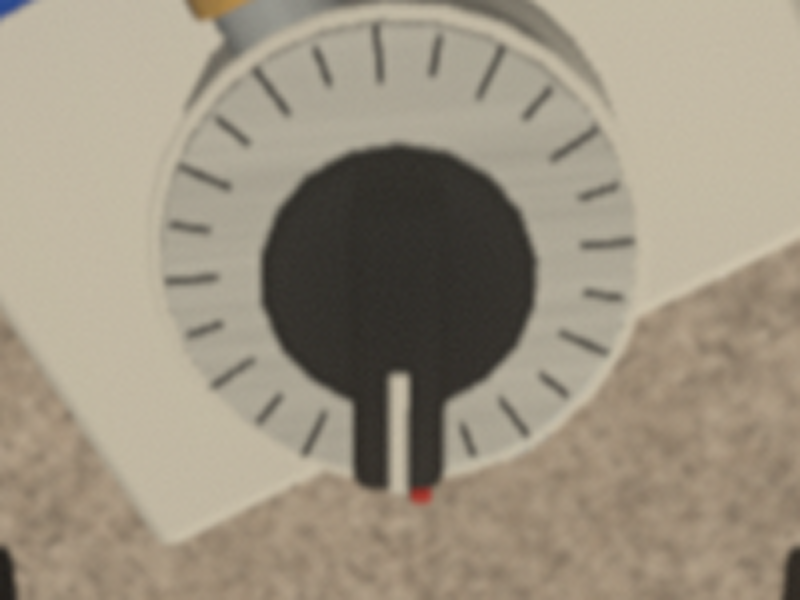

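View pics/s5.png

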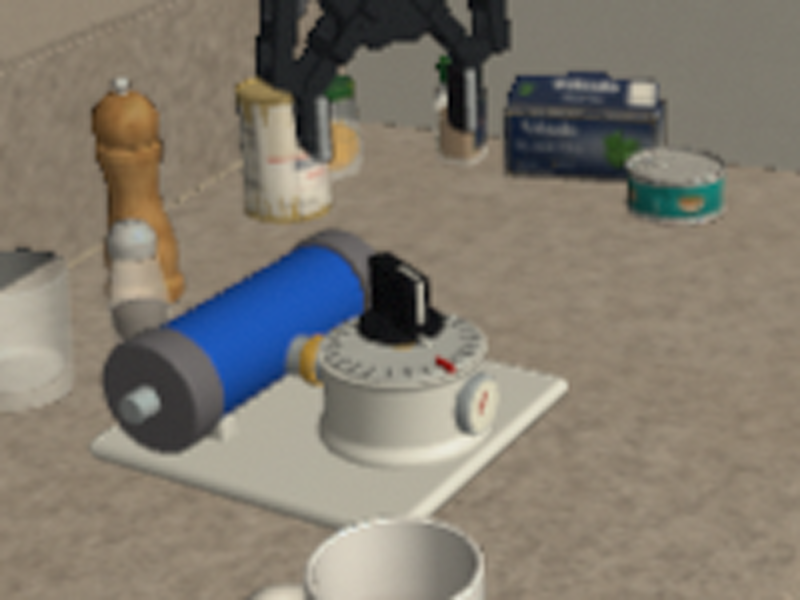

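The white line spans wrist rows 241 to 271. That fits a top height of 125 mm (239.8 to 271.2), not the lowered 116 mm (234.7 to 265.1), and the side view also shows the knob standing clear of the dial. The knob stays up by itself, just clockwise of the mark, so I'm handing in.

```bash
python3 -c "
from workcell import job
print(job.job_done())"
```

```text
the job is handed in; nothing more can be done
None
```

The knob is set, raised and locked, and I handed the job in at about 10.6 s of the 58 s allowed; it reports no verdict.

- **Turn:** I gripped the knob at 50 N and turned it about 98° clockwise. The close-up put the pointer on the red mark or about 1.4° clockwise of it. I then went on 3.6°.
- **Lift:** The slot was at the first place I felt for it. The knob came up with forces of about 5 N or less in the readings after each step, clicked past half way, and met its top stop at about 9 mm.
- **Release:** I eased off, opened the fingers and rose clear. The contact force read about zero.

**Last checks:** After release, the white line on the knob matched the raised height of 125 mm to about 1 px; the lowered 116 mm was about 6 px off. The side view shows the knob standing up on its own just clockwise of the mark. The arm went nowhere near the mug or the tin.

**Uncertain:** Before the pull, the tool was pressing down on the knob with a steady 5 to 8 N, from closing the fingers and the turn. That is well under the 22 N limit. No check failed or disagreed.

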